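# Set the bench buffer to high speed and start it

### The arm

A 6-joint arm with a two-finger parallel gripper is mounted at the origin on the work surface. World frame = base frame: x ahead of the robot, y to its left, z up, the work surface at z = 0. Lengths are in m, angles in rad, forces in N, time in s.
With the tool pointing down it reaches from about 0.275 to 0.825 m from the base axis. Payload 4.9 kg.
Tool frame: the origin (TCP) lies midway between the tips of the shut fingers; the grasp point (between the pads) lies 19 mm behind it (grip_point_offset is the distance from the TCP to the grasp point, in m); z points along the fingers, x is the direction in which the jaws open and shut, and the axes are right-handed (so a half turn about z gives the same grasp; the last joint's range is limited). The gripper opens to 85 mm and grips with 20 to 120 N. Pads are 22 mm wide; open, the fingers measure 114 mm over their backs; the gripper's body (76 mm by 85 mm) begins 54 mm behind the grasp point. The pads swing forward as they close: fully open they stand 13 mm farther back than shut.
Start: joints at [0.972, 0.326, -0.193, 1.052, 0, 1.437], TCP at [0.247, 0.492, 0.231] pointing down, gripper open.
Joint ranges: [-2.65, 2.65], [-0.97, 1.79], [-1.3, 1.35], [-1.93, 2.1], [-1.47, 1.37], [-3.14, 3.14]. Speed limits (rad/s): [2.57, 2.57, 3.14, 3.14, 3.14, 3.14].

### API

Orientations are given as a rotation vector (axis times angle).
In Python, from cell import * gives the robot as it stands. Calls block until the motion is done:
- movep(position, orientation): joint-space move of the TCP to a pose.
- move_l(position, velocity=0.15, rot=None, until_force=None): straight line of the TCP; rot=None keeps the orientation; velocity is the mean speed in m/s. With until_force (N) it stops when the force on the tool has changed by that much, and returns True; else False.
- set_joints(angles): joint-space move.
- let_go() and grab(newtons=None): open the fingers fully, or close them until they stop; newtons is the grip in N (None keeps the last).
- sleep(seconds).
- ik(position, orientation): joint angles nearest the present ones, or None.
- get_state(): the state.
- grab_frame(name): name is "scene" or "top" or "wrist"; returns a dict with "img" (384x512x3 uint8, red, green, blue), "fx", "fy", "cx", "cy" (pixels), "k1" (the pictures are not rectified: a ray, as slopes to the right and down, at radius r is drawn at 1 + k1 r^2 times it, then the intrinsics apply), "cam_to_world" (4x4, takes a point from camera to world coordinates); the wrist camera has in their place "T_tool_cam" (4x4, takes a point from camera to tool coordinates, whose origin is the TCP and whose axes are the tool frame's). Camera axes: x right, y down, z forward; pixel columns grow to the right and rows downward; lengths in m; the calibration is good to about 2 mm. A picture is of the moment at which its call begins: read the wrist's pose just before it. There is no depth.
A pose or a line that the arm cannot do raises MotionError and nothing moves.
- sign_off(): hands the job in, once; it reports no verdict.
Trained networks look in the newest picture that a camera, given by its name, has taken for a name from the list of things; names that differ only in an ending like _2 or _b are one class to them, and where a whole thing is asked for, a point or a joint stands for the part that bears it (a point fixed in the world has none). Each returns a list of dicts, best first, with "score" (0 to 1); they miss things now and then, are a little off and sometimes report something else, mostly with a low value. They report only what shows in the picture. A call takes as long as a camera call.
- spot_in(camera, name): "centre" ([column, row] in pixels, amid what is visible of it).
- silhouettes(camera, name): "mask" (384x512 bool, what is visible of it) and "centre" ([column, row] in pixels, amid what is visible of it).
- tip_of(camera, name): "centre" ([column, row] in pixels: a listed point, or the origin of a listed thing).
The state is a dict: "clock": time; "q": joint angles; "joint_velocities": joint speeds; "tau": joint torques, N m; "position": TCP position; "eef_rot": TCP orientation; "contact_force": force on the tool from outside, world axes, zero at the start; "wrist_torque": the same for the moment, N m; "finger_gap": opening from 0.0 (shut) to 1.0 (fully open).
Only numpy, scipy, OpenCV 4.12 (cv2) and the standard library are available. Lean on these libraries where they do the work, as an engineer would, in place of code of your own. Each camera call takes 0.05 s, during which the arm holds its last target.

### The job

Start the yellow bench buffer at high speed: with closed fingertips or the outside of the fingers, push the black-gripped speed lever on its top from off, past its first click, all the way to the second stop. Then press the green start button fully down for a moment and let it come back up. Do not press the red stop button, do not shove or lift the buffer, and leave the things around it where they are.

Things in the scene. Friction and masses are not known exactly. Their poses are not given: they have to be found in the camera images.
- buffer: Yellow bench buffer, 6 kg, loose on rubber feet. Control housing 170 (x) x 260 (y) mm, flat deck at z = 100 mm; origin on the bench under the housing's centre. -x: operator's side, roughly facing the robot; +x: side with motor and polishing wheel (x 75 to 186, y -115 to 101, up to 120 mm high); +y: direction in which the lever is pushed for more speed; z up.
- speed_lever (a joint): Lever angle, rad: 0 off (leans 31 deg to buffer -y), 0.55 first detent (upright), 1.10 second stop (leans 31 deg to +y). Hinge line along buffer x through (35, 0, 50) mm. A spring cam holds it in each position; leaving off or the first detent takes about 5 to 10 N at the grip; past half way (0.3, 0.85) it snaps on to the next. White dots on the deck grow from off to second stop.
- lever_knob (a point): Centre of the round end of the lever's black grip, 115 mm from the hinge line. Grip: round-ended rod, 24 mm thick, 12 mm beyond this point to 45 mm back, then a 10 mm steel rod. In buffer frame x = 35; y = -60, 0, 60; z = 148, 165, 148 mm at off, first detent, second stop. The deck around it is flat: fingertips may go as low as 10 mm over it.
- start_button_top (a point): Centre of the top of the round green start button (28 mm diameter), at buffer x = -50, y = -75 mm. Spring button, travel 6 mm straight down, about 5 N fully down, comes back by itself. Its black housing stands on the deck.
- start_button (a joint): Travel of the green start button in m: 0 up, 0.006 fully down.
- stop_button_top (a point): Centre of the top of the red stop button, same make, at buffer x = -50, y = +30 mm. Not to be pressed.
- stop_button (a joint): Travel of the red stop button in m: 0 up, 0.006 fully down.
- spray_can: Blue spray can, 52 mm diameter, 150 mm high, standing beside the buffer; origin at the centre of its underside.
- wrench: Steel wrench, 180 x 38 x 8 mm, lying on the bench on the robot's side of the buffer; origin under its middle, length along its x.
- screwdriver: Red-handled screwdriver, 200 mm long, 26 mm thick, lying on the bench beside the buffer; origin under its middle, length along its x.
- compound_stick: Stub of reddish polishing compound, 40 mm diameter, 55 mm high, standing near the buffer; origin at the centre of its underside.

How it is judged:
On the way, in this order (a step that is already met when the one before it is completed fails the run):
1. the speed lever is at its second stop (value of joint speed_lever above 1 rad), for 0.2 s.
2. the green start button is pressed down (value of joint start_button above 0.0045 m), for 0.05 s.
At the end, for the whole second after the job is handed in: The speed lever stands at its second stop (over 1.0 of 1.10 rad), the start button has been pressed (over 4.5 of 6 mm) after that and is up again, the stop button is up, the buffer stands level within 25 mm of its place, and the four things around it are within 25 mm of theirs (value of joint speed_lever above 1 rad and value of joint each of start_button, stop_button below 0.002 m and distance of each of buffer, spray_can, wrench, screwdriver, compound_stick from where it was at the start of the episode below 0.025 m and angle between buffer's own z axis and vertical below 0.05 rad and linear speed of buffer below 0.02 m/s); the robot touches nothing.
It fails at once if the start button is pressed before the lever is at its second stop (value of joint start_button above 0.004 m and value of joint speed_lever below 0.9 rad).
It fails at once if the red stop button is pressed (value of joint stop_button above 0.004 m).
It fails at once if the buffer is lifted, tipped or shoved (height (world z) of buffer above 0.012 m or angle between buffer's own z axis and vertical above 0.1 rad or distance of buffer from where it was at the start of the episode above 0.03 m).
It fails at once if a bystander is lifted, carried or knocked about (distance of any of spray_can, wrench, screwdriver, compound_stick from where it was at the start of the episode above 0.03 m).
It also fails if it takes over 48 s, if anything falls off the work surface, if the arm or the gripper's body presses on something with over 40 N, if the wrist force passes 120 N, or if a joint passes its speed limit or range.

## Working session

There is one attempt and no reset: what is moved stays moved. The work goes in short steps, each a Python script; the robot and the scene stay as the last script left them, time stands still between calls to the robot, and variables do not carry over. Pictures are saved under pics/ and viewed, and the job is handed in when it is done.

```bash
mkdir -p pics; ls; cat > h.py <<'E'
from cell import *
import numpy as np, cv2
names=["buffer","speed_lever","lever_knob","start_button_top","stop_button_top","spray_can","wrench","screwdriver","compound_stick"]
def save(n,f): cv2.imwrite(f"pics/{n}.png",cv2.cvtColor(f["img"],cv2.COLOR_RGB2BGR))
def ray(f,px,T=None):
    K=np.array([[f["fx"],0,f["cx"]],[0,f["fy"],f["cy"]],[0,0,1.]])
    u=cv2.undistortPoints(np.array([[px]],float),K,np.array([f["k1"],0,0,0,0.]))[0,0]
    # exact check by iteration not needed: same radial model
    T=f["cam_to_world"] if T is None else T
    T=np.array(T)
    d=T[:3,:3]@np.array([u[0],u[1],1]); return T[:3,3],d/np.linalg.norm(d)
def tri(rays):
    A=np.zeros((3,3));b=np.zeros(3)
    for o,d in rays:
        P=np.eye(3)-np.outer(d,d);A+=P;b+=P@o
    p=np.linalg.solve(A,b)
    return p,[np.linalg.norm((np.eye(3)-np.outer(d,d))@(p-o)) for o,d in rays]
def atz(r,z): o,d=r; return o+d*(z-o[2])/d[2]
E
python3 - <<'E'
from h import *
F={c:grab_frame(c) for c in("scene","top","wrist")}
for c in F: save("a_"+c,F[c])
for n in names:
    R=[]
    for c in("scene","top"):
        t=tip_of(c,n)
        for k in t[:2]:
            r=ray(F[c],k["centre"]); print(n,c,k["centre"],round(k["score"],2),"z0:",atz(r,0).round(3),"z.125",atz(r,.125).round(3))
        if t:R.append(ray(F[c],t[0]["centre"]))
    if len(R)==2: print("  tri",tri(R)[0].round(4),np.round(tri(R)[1],4))
for c in("scene","top"): print(c,F[c]["cam_to_world"][:3,3] if hasattr(F[c]["cam_to_world"],'shape') else F[c]["cam_to_world"])
s=get_state();print(s["clock"],s["position"],s["eef_rot"])
E
```

```text
pics
buffer scene [234.0, 200.3] 0.75 z0: [ 0.549 -0.058  0.   ] z.125 [0.629 0.018 0.125]
buffer scene [187.6, 153.5] 0.55 z0: [ 0.496 -0.269  0.   ] z.125 [ 0.585 -0.156  0.125]
buffer top [292.8, 213.8] 0.96 z0: [ 0.543 -0.042  0.   ] z.125 [ 0.524 -0.032  0.125]
  tri [ 0.5472 -0.049   0.0031] [0.0082 0.0082]Traceback (most recent call last):
  File "<stdin>", line 7, in <module>
ValueError: it knows: buffer, compound_stick, lever_knob, screwdriver, spray_can, start_button_top, stop_button_top, wrench
```

```bash
sed -i 's/"speed_lever",//' h.py
python3 - <<'E'
from h import *
F={c:grab_frame(c) for c in("scene","top")}
for n in names:
    R=[]
    for c in("scene","top"):
        t=tip_of(c,n)
        for k in t[:2]:
            r=ray(F[c],k["centre"]); print(n,c,k["centre"],round(k["score"],2),"z0:",atz(r,0).round(3),"z.125",atz(r,.125).round(3))
        if t:R.append(ray(F[c],t[0]["centre"]))
    if len(R)==2: print("  tri",tri(R)[0].round(4),np.round(tri(R)[1],4))
s=get_state();print(s["clock"],s["position"],s["eef_rot"])
E
```

```text
buffer scene [237.9, 200.6] 0.8 z0: [ 0.544 -0.05   0.   ] z.125 [0.625 0.025 0.125]
buffer top [294.5, 209.5] 0.85 z0: [ 0.554 -0.046  0.   ] z.125 [ 0.533 -0.035  0.125]
  tri [ 0.5516 -0.0446  0.0112] [0.001 0.001]
lever_knob scene [206.9, 149.2] 0.62 z0: [ 0.451 -0.239  0.   ] z.125 [ 0.548 -0.131  0.125]
lever_knob top [334.6, 192.8] 0.76 z0: [ 0.6   -0.147  0.   ] z.125 [ 0.574 -0.123  0.125]
  tri [ 0.567  -0.1155  0.1474] [0.0037 0.0037]
start_button_top scene [262.0, 165.3] 0.72 z0: [ 0.41  -0.079  0.   ] z.125 [0.515 0.001 0.125]
start_button_top scene [235.3, 138.8] 0.39 z0: [ 0.369 -0.206  0.   ] z.125 [ 0.481 -0.103  0.125]
start_button_top top [325.0, 235.2] 0.57 z0: [ 0.493 -0.123  0.   ] z.125 [ 0.48  -0.102  0.125]
  tri [ 0.4694 -0.0793  0.0582] [0.0374 0.0374]
stop_button_top scene [259.5, 165.3] 0.61 z0: [ 0.414 -0.085  0.   ] z.125 [ 0.518 -0.003  0.125]
stop_button_top top [277.4, 217.4] 0.63 z0: [ 0.533 -0.004  0.   ] z.125 [0.515 0.001 0.125]
  tri [ 0.5163 -0.001   0.1244] [0.0029 0.0029]
spray_can scene [291.8, 272.0] 0.81 z0: [0.628 0.165 0.   ] z.125 [0.69
[... 379 characters left out ...]
.419 0.038 0.125]
wrench top [280.5, 216.2] 0.19 z0: [ 0.536 -0.012  0.   ] z.125 [ 0.518 -0.005  0.125]
  tri [0.4242 0.0348 0.0188] [0.0038 0.0038]
screwdriver scene [187.4, 154.8] 0.8 z0: [ 0.5   -0.266  0.   ] z.125 [ 0.589 -0.153  0.125]
screwdriver top [381.7, 235.9] 0.62 z0: [ 0.496 -0.264  0.   ] z.125 [ 0.483 -0.225  0.125]
  tri [ 0.4973 -0.2665 -0.0027] [0.0019 0.0019]
compound_stick scene [229.8, 291.1] 0.86 z0: [0.74  0.092 0.   ] z.125 [0.787 0.143 0.125]
compound_stick top [241.8, 141.2] 0.81 z0: [0.728 0.094 0.   ] z.125 [0.685 0.087 0.125]
  tri [ 0.734   0.091  -0.0105] [0.0038 0.0038]
1.15 [0.24656465 0.49169552 0.2313039 ] [-2.67332677e+00 -1.65003096e+00 -9.34680891e-05]
```

View pics/a_scene.png

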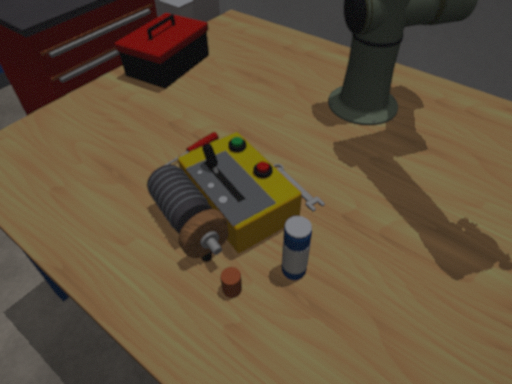

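View pics/a_top.png

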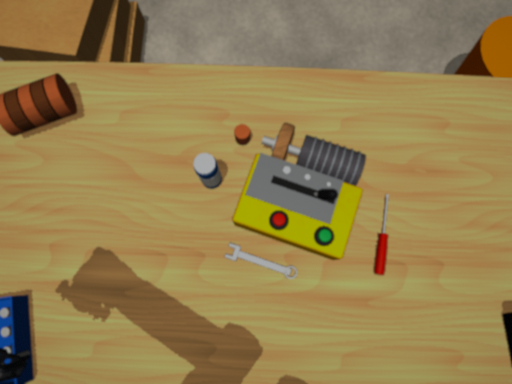

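The scene view shows the green button at about (237,144), red at (263,169) and the lever grip at (208,155). In the top view they are at (325,236), (279,219) and (326,194), so the lever is off. The scene network's hit for start_button_top was really the red button. I'll fit the buffer pose and look from above with the wrist camera.

```bash
cat >> h.py <<'E'
from scipy.optimize import least_squares
PTS=lambda zb:{"start_button_top":(-.05,-.075,zb),"stop_button_top":(-.05,.03,zb),"lever_knob":(.035,-.06,.148)}
def B2W(p,q):
    c,s=np.cos(p[2]),np.sin(p[2]);return np.array([p[0]+c*q[0]-s*q[1],p[1]+s*q[0]+c*q[1],q[2]])
def fit(obs):  # obs: list (name, ray)
    def res(p):
        r=[]
        for n,(o,d) in obs:
            w=B2W(p,PTS(p[3])[n]);r+=list((np.eye(3)-np.outer(d,d))@(w-o)*1000)
        return r+[(p[3]-.12)*1000/8]
    s=least_squares(res,[.55,-.045,-.32,.12],loss="soft_l1",f_scale=3.)
    return s.x,np.linalg.norm(np.array(res(s.x))[:-1].reshape(-1,3),axis=1).round(1)
E
python3 - <<'E'
from h import *
from scipy.spatial.transform import Rotation as R
F={c:grab_frame(c) for c in("scene","top")}
ob=[("start_button_top",ray(F["scene"],(237,143.5))),("stop_button_top",ray(F["scene"],(263,168))),
("start_button_top",ray(F["top"],(325,235.4))),("stop_button_top",ray(F["top"],(278.8,218.8)))]
for c in F:
    t=tip_of(c,"lever_knob")
    if t: ob.append(("lever_knob",ray(F[c],t[0]["centre"])))
p,e=fit(ob);print(p,e)
grab()
w=grab_frame("wrist");print(w["T_tool_cam"],w["fx"]);save("b_wrist",w)
# pointing down, tool y.. candidates
for th in (0,np.pi/2,np.pi,-np.pi/2):
    rot=(R.from_euler("z",p[2]+th)*R.from_euler("x",np.pi))
    for P in ([.46,-.07,.36],[.5,-.05,.25]):
        q=ik(P,rot.as_rotvec());print(th,P,None if q is None else np.round(q,2))
E
```

```text
[ 0.55058208 -0.04575962 -0.31099693  0.11245837] [2.2 3.  2.4 1.4 4.  5. ]
[[ 9.99999547e-01 -8.84202265e-04  3.52142713e-04  5.45973910e-04]
 [ 7.37327318e-04  9.53686631e-01  3.00801041e-01 -7.58265988e-02]
 [-6.01802759e-04 -3.00800645e-01  9.53686851e-01 -1.42352564e-01]
 [ 0.00000000e+00  0.00000000e+00  0.00000000e+00  1.00000000e+00]] 340.09951394120117
0 [0.46, -0.07, 0.36] [-0.31  0.11 -0.14  1.32  0.    1.57]
0 [0.5, -0.05, 0.25] [-0.25  0.23 -0.28  1.06  0.    1.64]
1.5707963267948966 [0.46, -0.07, 0.36] [-0.31  0.11 -0.14  1.32  0.    0.  ]
1.5707963267948966 [0.5, -0.05, 0.25] [-0.25  0.23 -0.28  1.06  0.    0.06]
3.141592653589793 [0.46, -0.07, 0.36] [-0.31  0.11 -0.14  1.32  0.   -1.57]
3.141592653589793 [0.5, -0.05, 0.25] [-0.25  0.23 -0.28  1.06  0.   -1.51]
-1.5707963267948966 [0.46, -0.07, 0.36] [-0.31  0.11 -0.14  1.32  0.   -3.14]
-1.5707963267948966 [0.5, -0.05, 0.25] [-0.25  0.23 -0.28  1.06  0.   -3.08]
```

```bash
cat >> h.py <<'E'
from scipy.spatial.transform import Rotation as R
def rotv(yaw,th): return (R.from_euler("z",yaw+th)*R.from_euler("x",np.pi)).as_rotvec()
def wristT(f,s):
    T=np.eye(4);T[:3,:3]=R.from_rotvec(s["eef_rot"]).as_matrix();T[:3,3]=s["position"];return T@np.array(f["T_tool_cam"])
E
python3 - <<'E'
from h import *
movep([.50,-.07,.36],rotv(-.31,np.pi/2))
ob=[]
s=get_state();w=grab_frame("wrist");T=wristT(w,s);save("c_wrist",w)
for n in("start_button_top","stop_button_top","lever_knob"):
    for k in tip_of("wrist",n)[:2]: print(n,np.round(k["centre"],1),round(k["score"],2)); 
    t=tip_of("wrist",n)
    if t: ob.append((n,ray(w,t[0]["centre"],T)))
p,e=fit(ob);print(p,e,s["position"],get_state()["clock"])
E
```

```text
start_button_top [223.4 142. ] 0.74
stop_button_top [315.7 142.1] 0.67
lever_knob [233.3 221. ] 0.58
[ 0.55134284 -0.04617875 -0.32834371  0.1195097 ] [1.1 1.2 1.4] [ 0.50001795 -0.06928662  0.35983065] 4.7667
```

View pics/c_wrist.png

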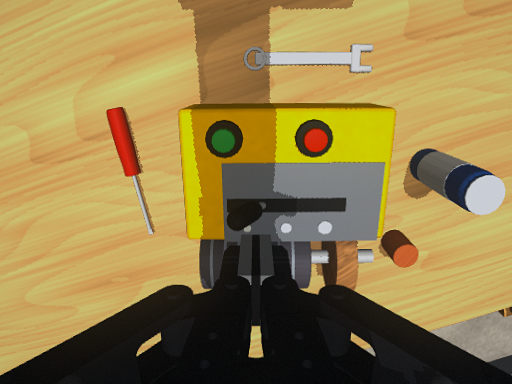

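The wrist view agrees with the fit. Green is at (223,140), red at (315,140), the grip at (240,215), and the slot runs straight along the image row at 205. Now I'll push the lever.

```bash
python3 - <<'E'
from h import *
p=[.551,-.046,-.32]; r=rotv(-.32,0)
W=lambda x,y,z:list(B2W(p,(x,y,z)))
movep(W(.035,-.118,.28),r)
print(move_l(W(.035,-.118,.130),.12,until_force=15))
for y in(-.07,-.04,-.01,.016):
    hit=move_l(W(.035,y,.130),.06,until_force=30); s=get_state()
    print(y,hit,np.round(s["position"],4),np.round(s["contact_force"],1),s["clock"])
    if hit: break
f=grab_frame("scene");save("d_scene",f);f=grab_frame("wrist");save("d_wrist",f)
E
python3 -c "
import cv2
a=cv2.imread('pics/d_scene.png')[100:290,110:340];cv2.imwrite('pics/d_crop.png',cv2.resize(a,None,fx=3,fy=3))"
```

```text
False
-0.07 False [ 0.5621 -0.1248  0.1307] [-2.5 -6.4  3.5] 8.4083
-0.04 False [ 0.5716 -0.0944  0.1297] [ 0.2 -0.6  0.4] 9.0583
-0.01 False [ 0.5809 -0.0669  0.1304] [-4.  -4.7  4.7] 9.7083
0.016 False [ 0.5894 -0.0412  0.1299] [-0.6  0.   0.5] 10.2917
```

View pics/d_crop.png

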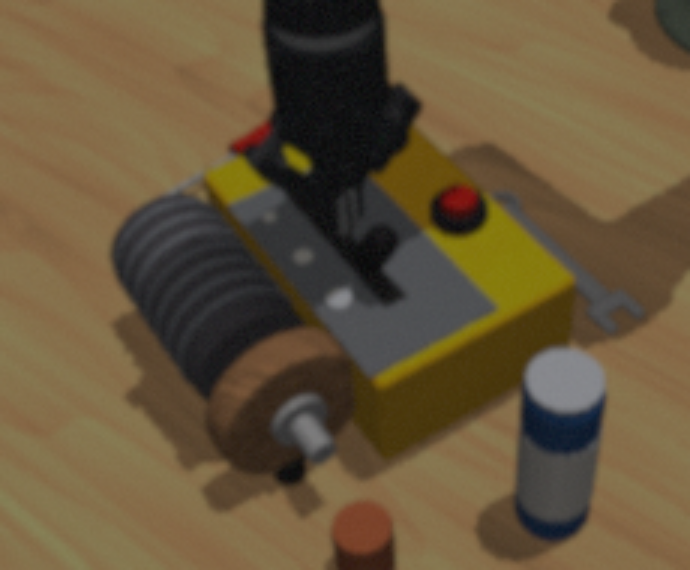

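View pics/d_wrist.png

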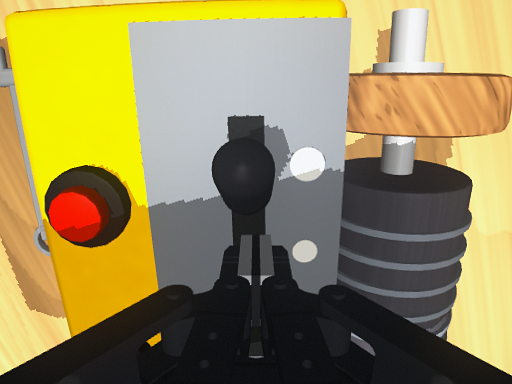

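The lever's second-stop dot is beside the grip, which leans away from the fingers with no force left, so it appears to have snapped home. I'll back off and measure.

```bash
python3 - <<'E'
from h import *
p=[.551,-.046,-.32]
W=lambda x,y,z:list(B2W(p,(x,y,z)))
move_l(W(.035,-.01,.130),.1); move_l(W(.035,-.01,.25),.2)
movep([.50,-.07,.36],rotv(-.32,np.pi/2))
print("expect knob",W(.035,.06,.148),"mid",W(.035,0,.165))
s=get_state();fr={c:grab_frame(c) for c in("wrist","top","scene")};T=wristT(fr["wrist"],s);save("e_wrist",fr["wrist"])
K=[];ob=[]
for c in fr:
    TT=T if c=="wrist" else None
    for n in("start_button_top","stop_button_top","lever_knob"):
        t=tip_of(c,n)
        if not t: print(c,n,"none");continue
        rr=ray(fr[c],t[0]["centre"],TT)
        print(c,n,np.round(t[0]["centre"],1),round(t[0]["score"],2),atz(rr,.148 if n=="lever_knob" else .12).round(4))
        if n=="lever_knob":K.append(rr)
        elif c=="wrist": ob.append((n,rr))
print(tri(K)); print(W(-.05,-.075,.12),W(-.05,.03,.12)); print(fit(ob),get_state()["clock"])
E
```

```text
expect knob [np.float64(0.6030972332698525), np.float64(-5.570453661767755e-05), np.float64(0.148)] mid [np.float64(0.5842232396328855), np.float64(-0.057009829621564125), np.float64(0.165)]
wrist start_button_top [223.9 143.6] 0.65 [ 0.4818 -0.1009  0.12  ]
wrist stop_button_top [316.  139.5] 0.89 [ 0.5102 -0.0006  0.12  ]
wrist lever_knob [343.3 216.8] 0.91 [0.5983 0.0023 0.148 ]
top start_button_top [325.  233.8] 0.52 [ 0.4835 -0.1029  0.12  ]
top stop_button_top [279.  216.7] 0.46 [ 0.5171 -0.0022  0.12  ]
top lever_knob [282.8 176. ] 0.62 [ 0.6018 -0.0067  0.148 ]
scene start_button_top [234.8 139.3] 0.51 [ 0.4787 -0.107   0.12  ]
scene stop_button_top [261.2 164.9] 0.62 [ 0.5106 -0.0043  0.12  ]
scene lever_knob [235.6 180.6] 0.64 [0.6017 0.0008 0.148 ]
(array([ 0.60044679, -0.00160456,  0.14656267]), [np.float64(0.0043057525827054684), np.float64(0.005366798414213703), np.float64(0.0011784212896239431)])
[np.float64(0.47994573704966914), np.float64(-0.10146432832537718), np.float64(0.12)] [np.float64(0.5129752259143615), np.float64(-0.0017946094267208869), np.float64(0.12)]
(array([ 0.5505644 , -0.04274647, -0.27570213,  0.1182257 ]), array([0.1, 0.1])) 13.5833
```

View pics/e_wrist.png

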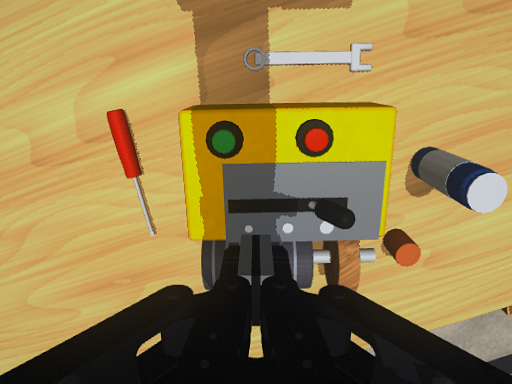

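The grip measures (0.600, -0.002, 0.147) against an expected (0.603, 0.000, 0.148), so it is at the second stop, and nothing has moved. Next is the start button at (0.480, -0.1015), pressed in small steps.

```bash
python3 - <<'E'
from h import *
x,y=.4805,-.1015; r=rotv(-.32,np.pi/2)
movep([x,y,.20],r); move_l([x,y,.135],.1)
f0=get_state()["contact_force"][2]
z=.135
while z>.100:
    z-=.001
    hit=move_l([x,y,z],.02,until_force=12); s=get_state(); f=s["contact_force"][2]-f0
    print(round(z,4),hit,s["position"].round(4)[2] if hasattr(s["position"],'round') else s["position"][2],round(f,1))
    if hit or f>13: break
sleep(.15); f=grab_frame("scene");save("f_scene",f)
print(get_state()["contact_force"]-0*f0)
move_l([x,y,.20],.1); print(get_state()["clock"])
E
```

```text
0.134 False 0.1345 -0.4
0.133 False 0.133 -0.1
0.132 False 0.1319 -0.5
0.131 False 0.1309 -0.9
0.13 False 0.1299 -1.0
0.129 False 0.1289 -0.6
0.128 False 0.1279 -0.9
0.127 False 0.1269 -1.5
0.126 False 0.1259 -0.8
0.125 False 0.1249 -0.5
0.124 False 0.1239 -0.6
0.123 False 0.1229 -1.4
0.122 False 0.1221 -0.2
0.121 False 0.1211 0.7
0.12 False 0.1201 1.7
0.119 False 0.119 2.4
0.118 False 0.1181 2.7
0.117 False 0.1171 4.0
0.116 False 0.1161 4.6
0.115 False 0.1159 12.8
0.114 False 0.1157 19.1
[-4.97588557  2.07379375 19.89092815]
21.5417
```

Contact came at z≈0.122 and a hard stop at 0.116, with about 5 N just before it. That is the full 6 mm of travel. I'll clear the area and check.

```bash
python3 - <<'E'
from h import *
movep([.50,-.07,.36],rotv(-.31,np.pi/2))
sleep(.3)
s=get_state();w=grab_frame("wrist");save("g_wrist",w);save("g_top",grab_frame("top"))
for n in names:
    t=tip_of("wrist",n); print(n,[(np.round(k["centre"],1),round(k["score"],2)) for k in t[:1]])
a,b=cv2.imread("pics/c_wrist.png"),cv2.imread("pics/g_wrist.png")
cv2.imwrite("pics/g_diff.png",cv2.absdiff(a,b)*2)
print(s["contact_force"],s["clock"])
E
```

```text
buffer [(array([281. , 162.1]), 0.84)]
lever_knob [(array([344.5, 222.9]), 0.87)]
start_button_top [(array([223.7, 142.1]), 0.82)]
stop_button_top [(array([316.4, 140.9]), 0.7)]
spray_can [(array([426.4, 162.3]), 0.63)]
wrench [(array([307.2,  62.2]), 0.9)]
screwdriver [(array([134.7, 170.3]), 0.84)]
compound_stick [(array([393.3, 239. ]), 0.79)]
[0.45243232 0.83587101 0.37992803] 22.5417
```

View pics/g_wrist.png

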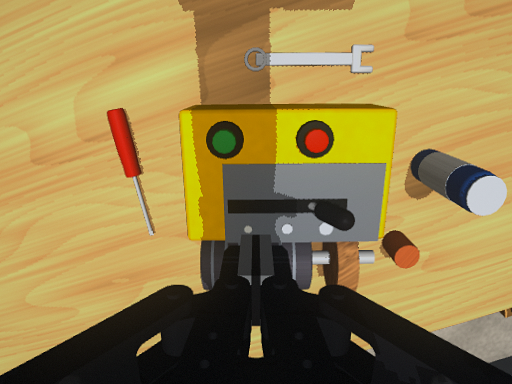

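View pics/g_diff.png

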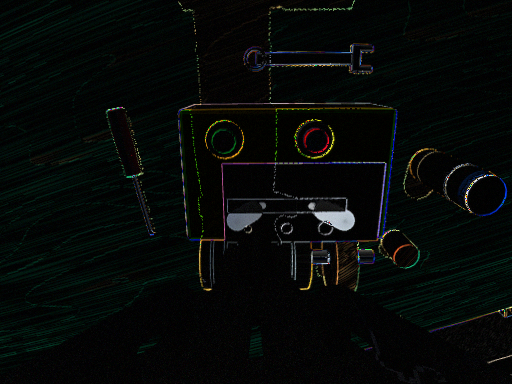

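Compared with the first wrist picture, only the lever has changed; its grip is now at about (335,215). Everything else matches to about a pixel, and the buttons look as they did at the start.

```bash
python3 -c "
from cell import *
sign_off()"
```

```text
the job is handed in; nothing more can be done
```

The buffer's speed lever is at its second stop, the green start button was pressed fully and released, and the job is handed in. I pushed the lever with the side of the closed fingers, moving past the first click until it snapped home. The last clock reading before hand-in was 22.5 s of the 48 s allowed.

- **Lever:** the grip end measured (0.600, -0.002, 0.147) m from three cameras, against (0.603, 0.000, 0.148) m expected at the second stop. The camera rays disagreed by up to about 5 mm, which is far less than the distance to the first detent.
- **Start button:** I felt contact at z ≈ 0.122 m and a hard stop at 0.116 m, which is the full 6 mm. I held it there for at least 0.15 s at about 20 N. In the last picture it looks as it did at the start; I had no direct reading of its travel.
- **Surroundings:** the wrist pictures from before and after show only the lever moved. The buffer, the stop button and the four bystanders are unchanged to about a pixel, and the arm was clear of everything at hand-in.
- **Disagreements:** in the first scene image the network took the red button for the green one, so I found both buttons by eye there. After the lever push, a buffer fit from the two buttons alone gave a yaw of -0.276 rad against about -0.32 rad before. I put that down to pixel noise, because the images show no movement.

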